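# Open the combination padlock and hold it up

### The job

The big blue padlock lies in its wooden cradle on the garage bench: turn its dial, feeling the clicks, until the red pointer stands at the yellow mark next to the shackle, then pull the shackle out until it is fully open. Lift the lock out of the cradle by its open shackle and finish while still holding it up, at least 10 cm clear of the bench, shackle open. Leave the other things on the bench alone.

Things in the scene. Friction and masses are not known exactly. Their poses are not given: they have to be found in the camera images.
- lock: Loose blue padlock (0.4 to 0.6 kg in all) lying on its back. Case 68 mm long (x), 70 wide (y), 30 thick (z). Origin: centre of the underside, 20 mm above the bench at the start; z up out of the dial face. The shackle leaves the case at its -x end; a yellow mark lies on the top face at that end, 29 mm from the dial's axis.
- dial (a joint): Dial angle about the lock's z (up), rad, counter-clockwise from above. At 0 (within 0.2) the red pointer meets the yellow mark and the shackle is free; elsewhere it is blocked. Starts about 0.6 to 2.5: turn clockwise by that much. Clicks every 0.63 rad, one at 0; let go within about 0.25 of a click it snaps there. Takes about 0.07 N m; travel -3.1 to 3.1.
- dial_grip (a point): Point on the dial's axis (the case's centre), 10 mm below the top of its upright black grip bar, about 70 mm above the bench at the start. Bar: 42 mm long along this frame's x (turns with the dial), 12 thick (y: pinch across it), 24 high; its foot, 14 mm below this point, stands on a 48 mm disc 6 mm high on the lock's top face.
- dial_pointer (a point): The outer end of the red pointer, on top of the dial's grip bar at one end, 21 mm from the dial's axis (on its frame's -x side).
- shackle (a joint): How far the shackle is drawn out of the case along the lock's -x, m: 0 shut (1 mm of play when locked), 0.022 fully open (a stop). When free it slides with about 1 N of drag and stays where left on the level; hung by the shackle, the lock's weight also draws it open.
- shackle_crown (a point): Middle of the shackle's straight cross bar: a round 8 mm steel bar along the lock's y, its axis 50 mm in front of the case when shut. Legs: 8 mm round bars, 46 mm between centres. The crown is 15 mm above the lock's underside, so 35 mm above the bench at the start, with only bench beneath it.
- cradle: Fixed wooden cradle. Origin on the bench below its centre, axes as the lock's at the start. Pad 20 mm high; round the lock, walls 6 mm thick, 16 mm high, 1.5 mm play: sides, back (+x), and stops at the two front corners that hold the case when the shackle is pulled. Open above. A 6 mm plywood base lies under it, 160 mm wide, from x = -25 to +105 mm.
- spray_can: Spray can, 60 mm across, 170 mm high, standing on the bench; leave alone. Origin at its foot.
- tape_roll: Yellow tape roll, 90 mm across, 25 mm high, lying on the bench; leave alone. Origin at its underside.
- red_bin: Red open bin, 150 x 110 x 60 mm; leave alone. Origin at its underside.
- offcut: Wood offcut, 60 x 220 x 40 mm, to the right of the cradle; leave alone. Origin at its underside.
Not all that is in view belongs to the job. What is shaped like the lock but orange is not meant.

How it is judged:
By the outcome, as a careful person would: the job done as asked, in the order asked, and still so for the second after the job is handed in, while the arm keeps its last pose, push and grip.
It also fails if it takes over 64 s, if anything falls off the work surface, if the arm or the gripper's body presses on something with over 40 N, if the wrist force passes 120 N, or if a joint passes its speed limit or range.

### The arm

A 6-joint arm with a two-finger parallel gripper is mounted at the origin on the work surface. World frame = base frame: x ahead of the robot, y to its left, z up, the work surface at z = 0. Lengths are in m, angles in rad, forces in N, time in s.
With the tool pointing down it reaches from about 0.35 to 0.775 m from the base axis. Payload 7.3 kg.
Tool frame: the origin (TCP) lies midway between the tips of the shut fingers; the grasp point (between the pads) lies 19 mm behind it (bot.grip_point_offset is the distance from the TCP to the grasp point, in m); z points along the fingers, y is the line along which they close (so a half turn about z gives the same grasp; the last joint's range is limited). The gripper opens to 92 mm and grips with 3 to 60 N. Pads are 19 mm wide; open, the fingers measure 130 mm over their backs; the gripper's body (75 mm by 190 mm) begins 47 mm behind the grasp point.
Start: joints at [-1.414, 0.342, 1.524, -0, 1.275, -0.146], TCP at [0.157, -0.501, 0.192] pointing down, gripper open.
Joint ranges: [-2.53, 2.53], [-0.77, 2.02], [0.04, 2.7], [-1, 4.14], [0.28, 2.66], [-3.11, 3.11]. Speed limits (rad/s): [2.57, 2.57, 3.14, 3.14, 3.14, 3.14].

### API

Orientations are given as a unit quaternion [w, x, y, z].
In Python, from station import readout, vision, workorder, bot gives the robot as it stands.
- The arm moves only by the shell command python3 -m handwheel 'ROWS'. ROWS is JSON, a list that holds one entry, the list of rows, each a list of 5 numbers: the shift along the tool's x, y, z in m, then the turn about the tool's z in rad, then the opening in per cent of the stroke, from 0 (shut) to 100 (fully open). A call has exactly 10 rows; each row shifts and turns the commanded pose from where the row before left it, along the tool's axes as they then stand; what a row does not reach is not made up. A row lasts 1/12 s, in which the tool goes at most 41.7 mm and 7.16 degrees, less where a joint would pass 70% of its speed; a pose out of reach is approached as far as the arm can. A call with a gripper value outside its range is refused whole. The fingers move at their own pace and stop on an object; the grip force is fixed at half the most. Time passes only in rows, so rows that do not move let the fingers close, or fill a call up. It gives the time, the measured TCP pose, the force, the opening and the grip force at its end, in the units of the state.
- readout.get_obs(): the state, without advancing time (a new reading comes with each control period).
- vision.read_camera(name): name is "side" or "top"; returns the picture (384x512x3 uint8, red, green, blue); there is no depth.
- vision.camera_params(name): a dict with "fovy" (degrees; the focal length in pixels is half the picture's height over the tangent of half this angle, whatever the lens; pixels are square), "cx", "cy" (the principal point, pixels), "dist_coeffs" ([k1, k2, p1, p2, k3] as OpenCV has them; the pictures are not rectified), "origin" and "attitude" of the camera in the world. Camera axes: x right, y down, z forward; pixel columns grow to the right and rows downward; lengths in m; the calibration is good to about 2 mm. A picture is of the moment at which its call begins. camera_params takes no time and is no camera call.
- workorder.job_done(): hands the job in; it is judged then, once.
The state is a dict: "time": time; "joint_positions": joint angles; "qvel": joint speeds; "tau": joint torques, N m; "tool_pos": TCP position; "ee_rot": TCP orientation; "ft_force": force on the tool from outside, world axes, zero at the start; "ft_torque": the same for the moment, N m; "finger_gap": finger opening in m; "grip_force": force on a finger pad.
Only numpy, scipy, OpenCV 4.12 (cv2) and the standard library are available. Lean on these libraries where they do the work, as an engineer would, in place of code of your own. Each camera call takes 0.05 s, during which the arm holds its last target. There are 200 camera calls.

## Working session

There is one attempt and no reset: what is moved stays moved. The work goes in short steps, Python scripts to look and compute and a shell command to move; the robot and the scene stay as the last step left them, time stands still between calls to the robot, and variables do not carry over. Pictures are saved under pics/ and viewed, at most 12 in all, crops included, and the job is handed in when it is done.

```bash
mkdir -p pics; ls
cat > h.py <<'E'
import numpy as np, cv2
from scipy.spatial.transform import Rotation as R
from station import readout, vision, workorder, bot
def cam(n):
    p=vision.camera_params(n); f=192/np.tan(np.radians(p["fovy"])/2)
    K=np.array([[f,0,p["cx"]],[0,f,p["cy"]],[0,0,1]])
    a=np.array(p["attitude"],float)
    M=R.from_quat(a[[1,2,3,0]]).as_matrix() if a.size==4 else a.reshape(3,3)
    return K,np.array(p["dist_coeffs"],float),np.array(p["origin"]),M
def ray(n,px):
    K,d,o,M=cam(n); u=cv2.undistortPoints(np.array(px,float).reshape(-1,1,2),K,d).reshape(-1,2)
    return o,np.c_[u,np.ones(len(u))]@M.T
def onplane(n,px,z):
    o,d=ray(n,px); return o+d*((z-o[2])/d[:,2])[:,None]
def proj(n,P):
    K,d,o,M=cam(n); return cv2.projectPoints((np.array(P,float).reshape(-1,3)-o)@M,np.zeros(3),np.zeros(3),K,d)[0].reshape(-1,2)
E
python3 - <<'E'
from h import *
a=vision.read_camera("top");b=vision.read_camera("side")
cv2.imwrite("pics/top0.png",a[...,::-1]);cv2.imwrite("pics/side0.png",b[...,::-1])
for n in("top","side"):print(vision.camera_params(n))
print(readout.get_obs())
E
```

```text
pics
{'fovy': 52.48909936430776, 'cx': 258.8016585282396, 'cy': 186.84591658880035, 'dist_coeffs': array([-0.10673657,  0.        ,  0.        ,  0.        ,  0.        ]), 'origin': array([ 0.38430804, -0.0715316 ,  1.2997451 ]), 'attitude': array([-0.07649423,  0.7474964 , -0.65646237,  0.06674521])}
{'fovy': 48.21920938894798, 'cx': 262.6433432622225, 'cy': 194.13827564465865, 'dist_coeffs': array([-0.0210642,  0.       ,  0.       ,  0.       ,  0.       ]), 'origin': array([0.42408041, 0.96501677, 0.90134948]), 'attitude': array([ 0.04099503, -0.0850721 ,  0.8989259 , -0.4278018 ])}
{'time': 0.1, 'joint_positions': array([-1.41399101e+00,  3.42644512e-01,  1.52488886e+00, -3.82019802e-06,
        1.27541794e+00, -1.45967762e-01]), 'qvel': array([-5.81048483e-05, -2.93150997e-03, -2.12059617e-03, -2.34956254e-03,
       -1.06125663e-03,  6.61870648e-04]), 'tau': array([ 1.41378237e-03, -4.32004595e+01, -2.44695067e+01,  7.18890969e-02,
        5.25652757e-02, -5.60418493e-05]), 'tool_pos': array([ 0.15651116, -0.50070752,  0.19093032]), 'ee_rot': array([-6.79309365e-04,  9.88562613e-01,  1.50809475e-01, -5.50808789e-06]), 'ft_force': array([ 0.23452909,  0.07227638, -0.91264603]), 'ft_torque': array([-0.00076992,  0.01383144, -0.01284111]), 'grip_force': 0.0, 'finger_gap': 0.091873265314279}
```

View pics/top0.png

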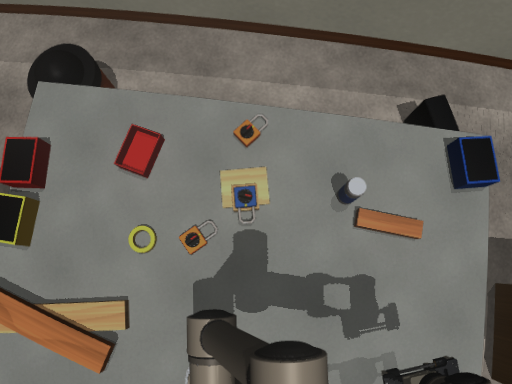

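View pics/side0.png

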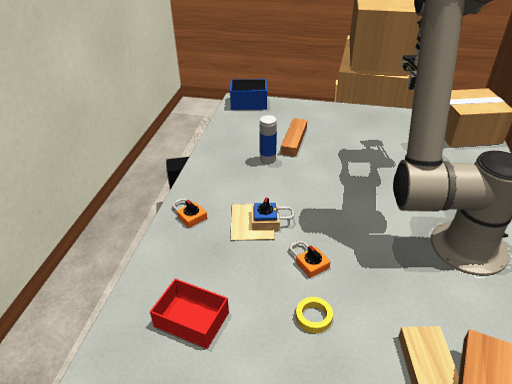

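The top view shows three lock shapes: blue in the wooden cradle at (245,197), and orange ones at (248,132) and (194,238). The blue one in the cradle fits the description. In the side view it is at (266,212). Next I'll confirm it in an enlarged crop and measure.

Run:
```python
from h import *
a=vision.read_camera("top");b=vision.read_camera("side")
c=np.hstack([cv2.resize(a[160:230,210:280],(390,390),interpolation=cv2.INTER_CUBIC),cv2.resize(b[185:245,230:300],(400,390),interpolation=cv2.INTER_CUBIC)])
cv2.imwrite("pics/crop0.png",c[...,::-1])
def m(img,box,lo,hi):
    h=cv2.cvtColor(img,cv2.COLOR_RGB2HSV); k=cv2.inRange(h,lo,hi); z=np.zeros_like(k);x0,y0,x1,y1=box;z[y0:y1,x0:x1]=k[y0:y1,x0:x1];return z
for n,img,box in(("top",a,(215,160,280,230)),("side",b,(225,180,300,245))):
    for nm,rg in(("blue",((100,120,60),(125,255,255))),("red",((0,150,90),(8,255,255))),("red2",((172,150,90),(180,255,255)))):
        k=m(img,box,*rg); ys,xs=np.nonzero(k)
        if len(xs): 
            r=cv2.minAreaRect(np.c_[xs,ys].astype(np.float32)); print(n,nm,len(xs),xs.mean(),ys.mean(),r)
            if n=="top": print(onplane(n,[r[0],(xs.mean(),ys.mean())],.05 if nm=="blue" else .08), onplane(n,cv2.boxPoints(r),.05) if nm=="blue" else "")
```

```text
top blue 217 245.073732718894 196.43778801843317 ((244.7664031982422, 196.4303436279297), (19.827327728271484, 20.280006408691406), 84.80557250976562)
[[0.60224033 0.00383462 0.05      ]
 [0.60234549 0.00283722 0.05      ]] [[ 0.62711487  0.04364676  0.05      ]
 [ 0.64175123 -0.02118599  0.05      ]
 [ 0.57759463 -0.0355828   0.05      ]
 [ 0.56313911  0.02860072  0.05      ]]
top red 12 247.5 194.83333333333334 ((247.55885314941406, 194.7647247314453), (5.3357834815979, 1.697749376296997), 14.03624439239502)
[[ 0.60349898 -0.0060623   0.08      ]
 [ 0.60325457 -0.00590635  0.08      ]] 
side blue 229 264.3930131004367 212.5938864628821 ((265.0, 211.5), (17.0, 22.0), 90.0)
side red 9 265.8888888888889 199.44444444444446 ((266.0, 199.5), (3.0, 2.0), 90.0)
```

View pics/crop0.png

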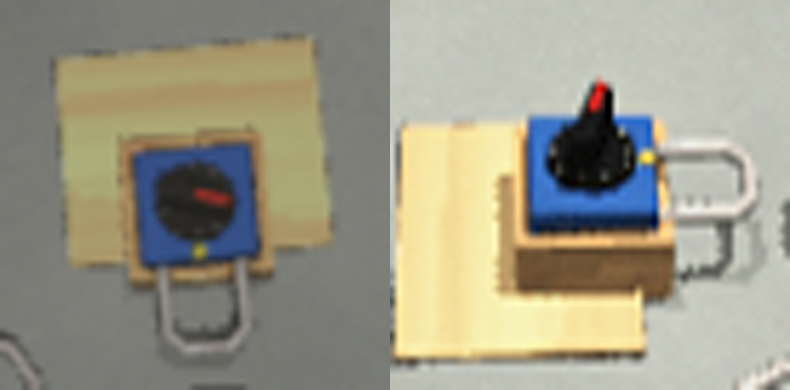

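The crop confirms it: the blue lock is in the wooden cradle. Its yellow mark is at about top (245.2,204.6). The red pointer faces right and slightly down at about (247.5,194.8), so the dial is about 1.2–1.3 rad CCW of the mark. Now the exact measurements.

```bash
cat >> h.py <<'E'
def mask(img,box,lo,hi):
    h=cv2.cvtColor(img,cv2.COLOR_RGB2HSV); k=cv2.inRange(h,lo,hi); x0,y0,x1,y1=box; z=np.zeros_like(k); z[y0:y1,x0:x1]=k[y0:y1,x0:x1]; return z
def wc(img,box,f):   # weighted centroid of f(r,g,b)
    x0,y0,x1,y1=box; c=img[y0:y1,x0:x1].astype(float); w=np.clip(f(c[...,0],c[...,1],c[...,2]),0,None); yy,xx=np.mgrid[y0:y1,x0:x1]
    return (w*xx).sum()/w.sum(),(w*yy).sum()/w.sum(),w
def tri(p,q):
    o1,d1=ray("top",[p]);o2,d2=ray("side",[q]);d1=d1[0];d2=d2[0]
    s,t=np.linalg.lstsq(np.c_[d1,-d2],o2-o1,rcond=None)[0]; A=o1+s*d1;B=o2+t*d2
    return (A+B)/2,np.linalg.norm(A-B)
E
python3 - <<'E'
from h import *
a=vision.read_camera("top");b=vision.read_camera("side")
yel=lambda r,g,bb:np.minimum(r,g)-bb-60
red=lambda r,g,bb:r-np.maximum(g,bb)-40
ym=wc(a,(242,201,249,208),yel);rd=wc(a,(238,188,256,202),red)
ys=wc(b,(268,205,276,213),yel);rs=wc(b,(258,193,274,206),red)
print("mark",ym[:2],ys[:2],onplane("top",[ym[:2]],.05),tri(ym[:2],ys[:2]))
print("red",rd[:2],rs[:2],onplane("top",[rd[:2]],.08),tri(rd[:2],rs[:2]))
# red orientation by weighted PCA in world
w=rd[2];yy,xx=np.mgrid[188:202,238:256];P=onplane("top",np.c_[xx.ravel(),yy.ravel()],.08)[:,:2];w=w.ravel()
C=np.cov(P.T,aweights=w);e=np.linalg.eigh(C);v=e[1][:,1];print("reddir",np.arctan2(v[1],v[0]),np.sqrt(e[0]))
# wooden base, wood hull
k=mask(a,(212,160,280,218),(12,60,90),(32,200,255));ys_,xs_=np.nonzero(k);r=cv2.minAreaRect(np.c_[xs_,ys_].astype(np.float32))
bp=onplane("top",cv2.boxPoints(r),.006);print("wood",bp.round(4).tolist())
print("crown",onplane("top",[(246.0,221.9)],.035))
for n,px in(("can",(350,197)),("tape",(142,239)),("offcut",(390,222)),("bin",(139,151))):print(n,onplane("top",[px],0 if n!="can" else .0))
E
```

```text
mark (np.float64(245.31914893617022), np.float64(204.80851063829786)) (np.float64(274.5243243243243), np.float64(208.95675675675676)) [[ 0.57508753 -0.00170928  0.05      ]] (array([ 0.57427527, -0.00170323,  0.04946034]), np.float64(0.0017691106920422292))
red (np.float64(247.56603773584905), np.float64(194.80896226415095)) (np.float64(265.8464730290456), np.float64(199.399377593361)) [[ 0.60335996 -0.00610432  0.08      ]] (array([ 0.6022298 , -0.00610917,  0.07920554]), np.float64(0.002506607876973318))
reddir 1.4357527447773804 [0.00165683 0.00542197]
wood [[0.6882, 0.107, 0.006], [0.7244, -0.0506, 0.006], [0.5812, -0.0821, 0.006], [0.546, 0.072, 0.006]]
crown [[ 0.52181265 -0.01071861  0.035     ]]
can [[ 0.655094   -0.34895855  0.        ]]
tape [[0.42224783 0.32948397 0.        ]]
offcut [[ 0.58677491 -0.49271099  0.        ]]
bin [[0.72322816 0.3981158  0.        ]]
```

```bash
cat >> h.py <<'E'
def go(x,y,z,yaw):
    o=readout.get_obs(); q=np.array(o["ee_rot"]); M=R.from_quat(q[[1,2,3,0]]).as_matrix()
    d=(np.array([x,y,z])-o["tool_pos"]); cy=np.arctan2(M[1,0],M[0,0])
    print("t",round(o["time"],2),"pos",o["tool_pos"].round(4),"yaw",cy.round(4),"shift tool mm",(M.T@d*1000).round(1),"turn",round(-(yaw-cy),4),"F",o["ft_force"].round(1),"gap",round(o["finger_gap"],4),"grip",o["grip_force"])
E
python3 -m handwheel '[[[0.0288,-0.0175,0,0,100],[0.0288,-0.0175,0,0,100],[0.0288,-0.0175,0,0,100],[0.0288,-0.0175,0,0,100],[0.0288,-0.0175,0,0,100],[0.0288,-0.0175,0,0,100],[0.0288,-0.0175,0,0,100],[0.0288,-0.0175,0,0,100],[0.0288,-0.0175,0,0,100],[0.0288,-0.0175,0,0,100]]]'
python3 -m handwheel '[[[0.0288,-0.0175,0,0,100],[0.0288,-0.0175,0,0,100],[0.0288,-0.0175,0,0,100],[0.0288,-0.0175,0,0,100],[0.0288,-0.0175,0,0,100],[0.0288,-0.0175,0,0,100],[0.0288,-0.0175,0,0,100],[0.0288,-0.0175,0,0,100],[0.0288,-0.0175,0,0,100],[0.0288,-0.0175,0,0,100]]]'
python3 -m handwheel '[[[0,0,0,-0.1185,60],[0,0,0,-0.1185,60],[0,0,0,-0.1185,60],[0,0,0,-0.1185,60],[0,0,0,-0.1185,60],[0,0,0,-0.1185,60],[0,0,0,-0.1185,60],[0,0,0,-0.1185,60],[0,0,0,-0.1185,60],[0,0,0,-0.1185,60]]]'
python3 -c "
from h import *
go(.603,.0045,.061,1.488)"
```

```text
time: 1.13
tool_pos: [0.3801, -0.2468, 0.1917]
ee_rot: [0.0, 0.989, 0.151, 0.0]
ft_force: [0.6, -0.6, -0.1]
finger_gap: 0.0918
grip_force: 0.0
time: 1.97
tool_pos: [0.6028, 0.0062, 0.1914]
ee_rot: [0.0, 0.989, 0.151, -0.0]
ft_force: [0.9, 0.2, 0.4]
finger_gap: 0.0917
grip_force: 0.0
time: 2.8
tool_pos: [0.6019, 0.0047, 0.1913]
ee_rot: [-0.0, 0.734, 0.679, -0.0]
ft_force: [0.1, 0.4, -0.2]
finger_gap: 0.0552
grip_force: 0.0
t 2.8 pos [0.6019 0.0047 0.1913] yaw 1.4937 shift tool mm [-1.000e-01  1.200e+00  1.303e+02] turn 0.0057 F [ 0.1  0.4 -0.2] gap 0.0552 grip 0.0
```

```bash
python3 -m handwheel '[[[0,0.001,0.0145,0,60],[0,0,0.0145,0,60],[0,0,0.0145,0,60],[0,0,0.0145,0,60],[0,0,0.0145,0,60],[0,0,0.0145,0,60],[0,0,0.0145,0,60],[0,0,0.0145,0,60],[0,0,0.0145,0,60],[0,0,0,0,60]]]'
python3 -m handwheel '[[[0,0,0,0,0],[0,0,0,0,0],[0,0,0,0,0],[0,0,0,0,0],[0,0,0,0,0],[0,0,0,0,0],[0,0,0,0,0],[0,0,0,0,0],[0,0,0,0,0],[0,0,0,0,0]]]'
python3 -c "
from h import *
go(.603,.0045,.061,.228)"
```

```text
time: 3.63
tool_pos: [0.6009, 0.0048, 0.0579]
ee_rot: [-0.002, 0.736, 0.677, -0.002]
ft_force: [-0.8, 0.2, -0.7]
finger_gap: 0.055
grip_force: 0.0
time: 4.47
tool_pos: [0.603, 0.0046, 0.061]
ee_rot: [0.0, 0.736, 0.677, -0.0]
ft_force: [-0.3, -0.7, 0.4]
finger_gap: 0.0002
grip_force: 0.0
t 4.47 pos [0.603  0.0046 0.061 ] yaw 1.4878 shift tool mm [-0.1  0.   0. ] turn 1.2598 F [-0.3 -0.7  0.4] gap 0.0002 grip 0.0
```

The fingers shut on nothing. I'll look.

Run:
```python
from h import *
a=vision.read_camera("top");b=vision.read_camera("side")
c=np.hstack([cv2.resize(a[150:240,200:290],(390,390),interpolation=cv2.INTER_CUBIC),cv2.resize(b[165:245,220:310],(400,356),interpolation=cv2.INTER_CUBIC).repeat(1,0) if 0 else cv2.resize(b[160:250,220:310],(390,390),interpolation=cv2.INTER_CUBIC)])
cv2.imwrite("pics/c1.png",c[...,::-1]); print(proj("side",[[.603,.0046,.061],[.603,.0046,.08]]))
```

```text
[[264.51528913 206.17172156]
 [264.52704014 201.32741859]]
```

View pics/c1.png

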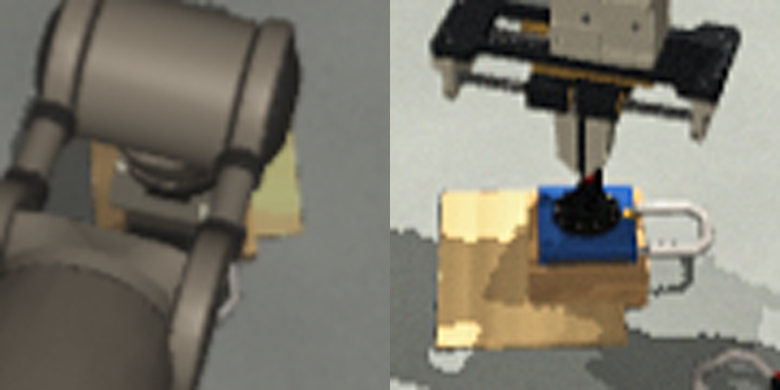

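The crop shows the shut finger tips at about side px (265.5,199.5), over the bar top. The TCP should project to (264.5,206.2), so they look about 25 mm too high or too far back. I'll check this against the start pictures and a raised view.

```bash
python3 -m handwheel '[[[0,0,-0.01,0,0],[0,0,-0.01,0,0],[0,0,-0.01,0,0],[0,0,-0.01,0,0],[0,0,-0.01,0,0],[0,0,-0.01,0,0],[0,0,0,0,0],[0,0,0,0,0],[0,0,0,0,0],[0,0,0,0,0]]]'
python3 - <<'E'
from h import *
go(.603,.0045,.061,1.488)
P=readout.get_obs()["tool_pos"]
b=vision.read_camera("side");a0=cv2.imread("pics/top0.png");b0=cv2.imread("pics/side0.png")
S=[[.15651,-.5007,.1909]]
p1=proj("side",[P])[0];p2=proj("side",S)[0];p3=proj("top",S)[0];print(p1,p2,p3)
def crop(im,x0,y0,w,s,p):
    c=cv2.resize(im[y0:y0+w,x0:x0+w],None,fx=s,fy=s,interpolation=cv2.INTER_CUBIC);q=((p-[x0,y0]+.5)*s).astype(int)
    cv2.drawMarker(c,tuple(int(t) for t in q),(0,255,0),cv2.MARKER_CROSS,14,1);return cv2.resize(c,(380,int(380*c.shape[0]/c.shape[1])))
c1=crop(b[...,::-1],220,140,90,4,p1);c2=crop(b0,370,20,90,4,p2)
cv2.imwrite("pics/c2.png",np.hstack([c1,c2]))
a=vision.read_camera("top");h=cv2.cvtColor(a,cv2.COLOR_RGB2HSV)
E
```

```text
time: 5.4
tool_pos: [0.6025, 0.0047, 0.1203]
ee_rot: [-0.001, 0.736, 0.677, -0.0]
ft_force: [-0.3, 0.0, -0.8]
finger_gap: 0.0003
grip_force: 0.0
t 5.4 pos [0.6025 0.0047 0.1203] yaw 1.4877 shift tool mm [-0.1  0.6 59.3] turn -0.0003 F [-0.3  0.  -0.8] gap 0.0003 grip 0.0
[264.71074193 190.7829411 ] [413.65619307 103.06357691] [402.84432853 368.1307575 ]
```

View pics/c2.png

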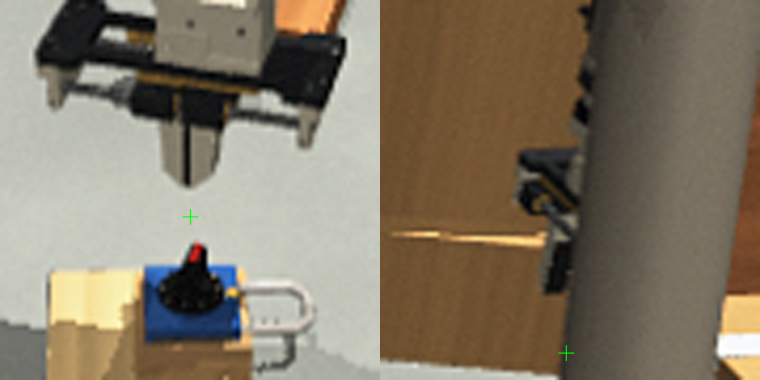

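The finger tips at crop (190,187) sit about 6.9 px above the projected TCP at (190,216). The start picture shows the same offset, with the arm at a different yaw. So the real tips are about 27 mm behind the reported TCP along the tool axis, and I'll allow for that.

```bash
python3 -c "
from station import bot;print([(k,getattr(bot,k)) for k in dir(bot) if k[0]!='_'])"
python3 -m handwheel '[[[0,0,0,0,60],[0,0,0,0,60],[0,0,0,0,60],[0,0,0,0,60],[0,0,0.01,0,60],[0,0,0.01,0,60],[0,0,0.01,0,60],[0,0,0.01,0,60],[0,0,0.01,0,60],[0,0,0,0,60]]]'
python3 -m handwheel '[[[0,0,0.008,0,60],[0,0,0.008,0,60],[0,0,0.006,0,60],[0,0,0.005,0,60],[0,0,0.004,0,60],[0,0,0.003,0,60],[0,0,0,0,60],[0,0,0,0,60],[0,0,0,0,60],[0,0,0,0,60]]]'
python3 -m handwheel '[[[0,0,0,0,0],[0,0,0,0,0],[0,0,0,0,0],[0,0,0,0,0],[0,0,0,0,0],[0,0,0,0,0],[0,0,0,0,0],[0,0,0,0,0],[0,0,0,0,0],[0,0,0,0,0]]]'
```

```text
[('Unreachable', <class 'station.Unreachable'>), ('grip_point_offset', 0.0188)]
time: 6.33
tool_pos: [0.6013, 0.0048, 0.068]
ee_rot: [-0.002, 0.736, 0.677, -0.002]
ft_force: [0.2, 0.7, 0.1]
finger_gap: 0.0547
grip_force: 0.0
time: 7.17
tool_pos: [0.6033, 0.0046, 0.0374]
ee_rot: [0.0, 0.736, 0.677, 0.0]
ft_force: [0.4, -0.2, 0.2]
finger_gap: 0.0553
grip_force: 0.0
time: 8.0
tool_pos: [0.6029, 0.0046, 0.037]
ee_rot: [-0.0, 0.736, 0.677, -0.0]
ft_force: [-0.4, -0.0, 0.6]
finger_gap: 0.0115
grip_force: 30.0
```

Gripped at 11.5 mm. Turning the dial clockwise.

```bash
python3 -m handwheel '[[[0,0,0,0.1,0],[0,0,0,0.1,0],[0,0,0,0.1,0],[0,0,0,0.1,0],[0,0,0,0.1,0],[0,0,0,0.1,0],[0,0,0,0.1,0],[0,0,0,0.1,0],[0,0,0,0.1,0],[0,0,0,0.1,0]]]'
python3 -m handwheel '[[[0,0,0,0.1,0],[0,0,0,0.1,0],[0,0,0,0.08,0],[0,0,0,0,0],[0,0,0,0,0],[0,0,0,0,0],[0,0,0,0,0],[0,0,0,0,0],[0,0,0,0,0],[0,0,0,0,0]]]'
python3 -c "
from h import *
go(.603,.0045,.1,.228);print(readout.get_obs()['ft_torque'])"
python3 -m handwheel '[[[0,0,0,0,50],[0,0,0,0,50],[0,0,0,0,50],[0,0,0,0,50],[0,0,-0.01,0,50],[0,0,-0.015,0,50],[0,0,-0.02,0,50],[0,0,-0.03,0,50],[0,0,-0.03,0,50],[0,0,-0.03,0,50]]]'
python3 -c "
from h import *
go(.521,-.0144,.15,1.799)"
```

```text
time: 8.83
tool_pos: [0.6041, 0.0037, 0.0372]
ee_rot: [0.001, 0.971, 0.239, 0.001]
ft_force: [2.4, -3.3, -1.8]
finger_gap: 0.0116
grip_force: 30.0
time: 9.67
tool_pos: [0.6041, 0.0041, 0.0374]
ee_rot: [0.001, 0.994, 0.105, 0.001]
ft_force: [4.0, -3.9, -1.2]
finger_gap: 0.0115
grip_force: 30.0
t 9.67 pos [0.6041 0.0041 0.0374] yaw 0.2102 shift tool mm [ -0.9  -0.6 -62.6] turn -0.0178 F [ 4.  -3.9 -1.2] gap 0.0115 grip 30.005697011947632
[-0.63258689 -0.88231923  0.02275942]
time: 10.5
tool_pos: [0.6025, 0.0049, 0.1741]
ee_rot: [-0.0, 0.995, 0.104, -0.0]
ft_force: [1.1, -0.4, -0.4]
finger_gap: 0.0461
grip_force: 0.0
t 10.5 pos [0.6025 0.0049 0.1741] yaw 0.2083 shift tool mm [-83.7   2.   24.1] turn -1.5907 F [ 1.1 -0.4 -0.4] gap 0.0461 grip 0.0
```

```bash
python3 -m handwheel '[[[-0.021,0,0,0,40],[-0.021,0,0,0,40],[-0.021,0,0,0,40],[-0.021,0.002,0,0,40],[0,0,0,-0.1,40],[0,0,0,-0.1,40],[0,0,0,-0.1,40],[0,0,0,-0.1,40],[0,0,0,-0.1,40],[0,0,0,-0.1,40]]]'
python3 -m handwheel '[[[0,0,0,-0.11,40],[0,0,0,-0.11,40],[0,0,0,-0.11,40],[0,0,0,-0.11,40],[0,0,0,-0.11,40],[0,0,0,-0.11,40],[0,0,0,-0.11,40],[0,0,0,-0.11,40],[0,0,0,-0.11,40],[0,0,0,0,40]]]'
python3 - <<'E'
from h import *
go(.521,-.0144,.15,1.799)
b=vision.read_camera("side");a=vision.read_camera("top")
P=readout.get_obs()["tool_pos"];p=proj("side",[P+[0,0,.027]])[0];print(p)
c=cv2.resize(b[145:245,210:330],None,fx=6,fy=6,interpolation=cv2.INTER_CUBIC)[...,::-1]
cv2.imwrite("pics/c3.png",c)
E
```

```text
time: 11.33
tool_pos: [0.521, -0.0145, 0.1728]
ee_rot: [0.0, 0.918, 0.395, 0.0]
ft_force: [-0.3, 0.2, 1.0]
finger_gap: 0.0366
grip_force: 0.0
time: 12.17
tool_pos: [0.5211, -0.0145, 0.1727]
ee_rot: [0.0, 0.621, 0.784, 0.0]
ft_force: [-0.2, -0.5, -0.3]
finger_gap: 0.0368
grip_force: 0.0
t 12.17 pos [ 0.5211 -0.0145  0.1727] yaw 1.8021 shift tool mm [ 0.1 -0.1 22.7] turn 0.0031 F [-0.2 -0.5 -0.3] gap 0.0368 grip 0.0
[294.53613262 167.89873698]
```

View pics/c3.png

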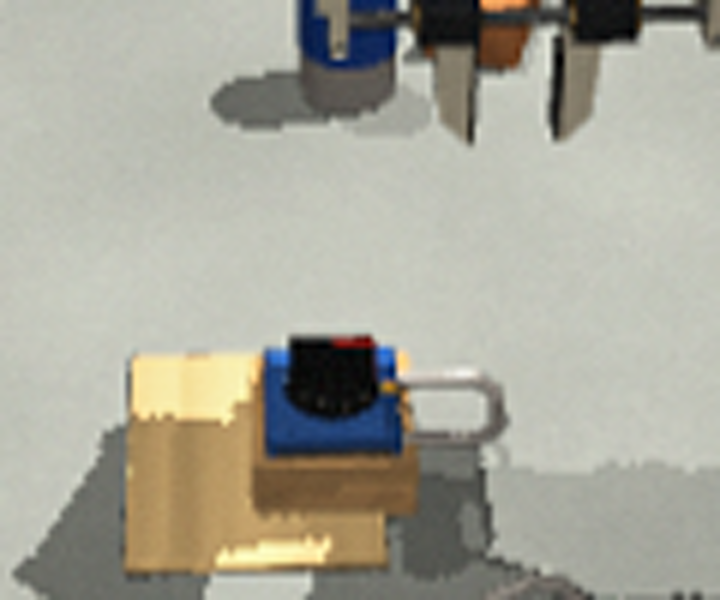

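The crop shows the red pointer at (352,341) pointing along the lock toward the yellow mark, so the dial is at 0. The finger tips at (472,140) and (557,140) agree with the 27 mm correction. Next I'll go down around the crown, with the tips at about z = 22 mm so the body clears the dial.

```bash
python3 -m handwheel '[[[0,0,0.014,0,33],[0,0,0.014,0,33],[0,0,0.014,0,33],[0,0,0.014,0,33],[0,0,0.014,0,33],[0,0,0.014,0,33],[0,0,0.014,0,33],[0,0,0.01,0,33],[0,0,0,0,33],[0,0,0,0,33]]]'
python3 - <<'E'
from h import *
go(.521,-.0144,-.005,1.799)
print(proj("side",[[.521,-.0144,.035],[.521,-.0144,.0900]]))
b=vision.read_camera("side")
c=cv2.resize(b[165:245,230:330],None,fx=7,fy=7,interpolation=cv2.INTER_CUBIC)[...,::-1]
cv2.imwrite("pics/c4.png",c)
E
```

```text
time: 13.1
tool_pos: [0.5211, -0.0146, 0.064]
ee_rot: [-0.0, 0.623, 0.782, -0.0]
ft_force: [-0.1, -0.1, 0.6]
finger_gap: 0.0306
grip_force: 0.0
t 13.1 pos [ 0.5211 -0.0146  0.064 ] yaw 1.7966 shift tool mm [ 0.2 -0.  69. ] turn -0.0024 F [-0.1 -0.1  0.6] gap 0.0306 grip 0.0
[[292.10180471 211.92861977]
 [292.88876817 198.02187459]]
```

View pics/c4.png

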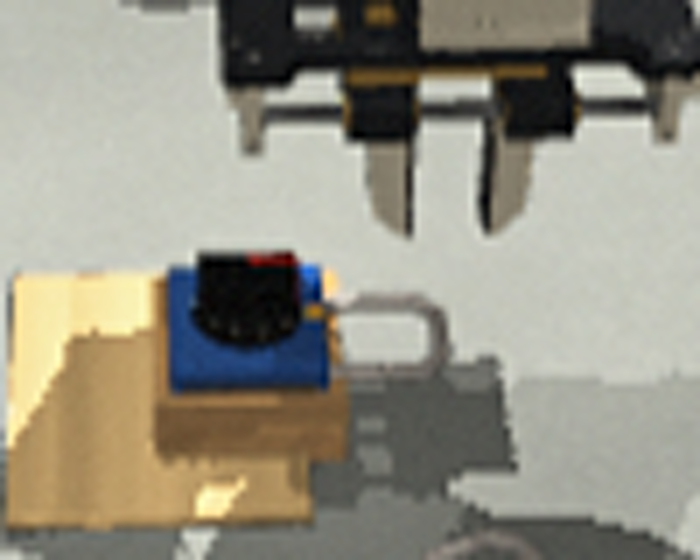

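The pointer bar is aligned and the tips are at (410,235) and (490,235). But the rail-end hooks at (250,150) and (668,140) hang only about 50 mm above the tips, so pinching the crown this way would put a hook on the dial bar. I'll turn a quarter turn and squeeze both legs from outside instead. They are 54 mm over, and I'll grip at lock x = -66 mm, which keeps the body clear.

```bash
python3 -m handwheel '[[[0,0.006,0,0.098,88],[0,0,0,0.098,88],[0,0,0,0.098,88],[0,0,0,0.098,88],[0,0,0,0.098,88],[0,0,0,0.098,88],[0,0,0,0.098,88],[0,0,0,0.098,88],[0,0,0,0.098,88],[0,0,0,0.098,88]]]'
python3 -m handwheel '[[[0.005,0,0,0.098,88],[0.005,0,0,0.098,88],[0,0,0,0.098,88],[0,0,0,0.098,88],[0,0,0,0.098,88],[0,0,0,0.098,88],[0,0,0,0,88],[0,0,0,0,88],[0,0,0,0,88],[0,0,0,0,88]]]'
python3 -c "
from h import *
go(.5384,-.0103,-.011,.228)"
```

```text
time: 13.98
tool_pos: [0.5278, -0.0134, 0.0652]
ee_rot: [0.001, 0.919, 0.395, 0.001]
ft_force: [-0.2, -0.2, 0.2]
finger_gap: 0.0803
grip_force: 0.0
time: 14.82
tool_pos: [0.5344, -0.0064, 0.0643]
ee_rot: [0.0, 0.993, 0.116, 0.0]
ft_force: [-0.5, 0.1, 0.6]
finger_gap: 0.0806
grip_force: 0.0
t 14.82 pos [ 0.5344 -0.0064  0.0643] yaw 0.2316 shift tool mm [ 2.9  4.7 75.3] turn 0.0036 F [-0.5  0.1  0.6] gap 0.0806 grip 0.0
```

```bash
python3 -m handwheel '[[[0.003,0.0047,0,0,88],[0,0,0.01,0,88],[0,0,0.01,0,88],[0,0,0.01,0,88],[0,0,0.01,0,88],[0,0,0.01,0,88],[0,0,0.01,0,88],[0,0,0.008,0,88],[0,0,0.005,0,88],[0,0,0,0,88]]]'
python3 -m handwheel '[[[0,0,0,0,30],[0,0,0,0,30],[0,0,0,0,30],[0,0,0,0,30],[0,0,0,0,30],[0,0,0,0,30],[0,0,0,0,30],[0,0,0,0,30],[0,0,0,0,30],[0,0,0,0,30]]]'
python3 - <<'E'
from h import *
go(.5384,-.0103,-.011,.228)
b=vision.read_camera("side")
c=cv2.resize(b[165:245,230:330],None,fx=7,fy=7,interpolation=cv2.INTER_CUBIC)[...,::-1]
cv2.imwrite("pics/c5.png",c)
E
```

```text
time: 15.65
tool_pos: [0.5374, -0.0101, -0.0103]
ee_rot: [-0.0, 0.993, 0.115, -0.001]
ft_force: [-0.1, 0.2, -0.1]
finger_gap: 0.0807
grip_force: 0.0
time: 16.48
tool_pos: [0.5386, -0.0109, -0.0086]
ee_rot: [0.0, 0.993, 0.115, 0.0]
ft_force: [-0.7, -6.0, 2.7]
finger_gap: 0.0527
grip_force: 30.0
t 16.48 pos [ 0.5386 -0.0109 -0.0086] yaw 0.2297 shift tool mm [-0.  -0.6  2.4] turn 0.0017 F [-0.7 -6.   2.7] gap 0.0527 grip 30.011276118457317
```

View pics/c5.png

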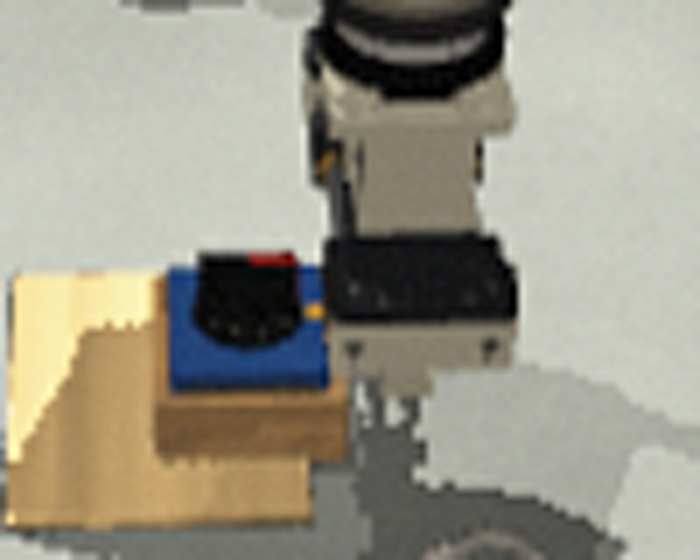

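The picture shows the gripper over the shackle, clear of the dial at (245,300). The legs are gripped at 53 mm. Now I'll pull along -x.

```bash
python3 -m handwheel '[[[-0.002,0,0,0,30],[-0.002,0,0,0,30],[-0.002,0,0,0,30],[-0.002,0,0,0,30],[-0.002,0,0,0,30],[-0.002,0,0,0,30],[-0.002,0,0,0,30],[-0.002,0,0,0,30],[0,0,0,0,30],[0,0,0,0,30]]]'
python3 -m handwheel '[[[-0.001,0,0,0,30],[-0.001,0,0,0,30],[-0.001,0,0,0,30],[-0.001,0,0,0,30],[-0.001,0,0,0,30],[-0.001,0,0,0,30],[-0.001,0,0,0,30],[0,0,0,0,30],[0,0,0,0,30],[0,0,0,0,30]]]'
python3 - <<'E'
from h import *
go(.5384,-.0103,-.011,.228)
E
```

```text
time: 17.37
tool_pos: [0.524, -0.0142, -0.0086]
ee_rot: [0.0, 0.993, 0.114, 0.001]
ft_force: [4.0, -3.2, 0.6]
finger_gap: 0.053
grip_force: 30.0
time: 18.2
tool_pos: [0.5173, -0.0156, -0.0085]
ee_rot: [0.0, 0.993, 0.114, 0.002]
ft_force: [4.9, -2.0, 0.9]
finger_gap: 0.0525
grip_force: 30.0
t 18.2 pos [ 0.5173 -0.0156 -0.0085] yaw 0.2294 shift tool mm [21.7 -0.4  2.5] turn 0.0014 F [ 4.9 -2.   0.9] gap 0.0525 grip 30.005803406238556
```

```bash
python3 -m handwheel '[[[-0.001,0,0,0,30],[-0.001,0,0,0,30],[-0.001,0,0,0,30],[0,0,0,0,30],[0,0,0,0,30],[0,0,0,0,30],[0,0,0,0,30],[0,0,0,0,30],[0,0,0,0,30],[0,0,0,0,30]]]'
python3 - <<'E'
from h import *
go(.5384,-.0103,-.011,.228)
b=vision.read_camera("side")
c=cv2.resize(b[165:245,230:330],None,fx=7,fy=7,interpolation=cv2.INTER_CUBIC)[...,::-1]
cv2.imwrite("pics/c6.png",c)
E
```

```text
time: 19.03
tool_pos: [0.5155, -0.0162, -0.0085]
ee_rot: [0.0, 0.993, 0.114, 0.003]
ft_force: [7.0, -1.6, -1.8]
finger_gap: 0.0531
grip_force: 30.0
t 19.03 pos [ 0.5155 -0.0162 -0.0085] yaw 0.2291 shift tool mm [23.7 -0.6  2.6] turn 0.0011 F [ 7.  -1.6 -1.8] gap 0.0531 grip 30.000204406678677
```

View pics/c6.png

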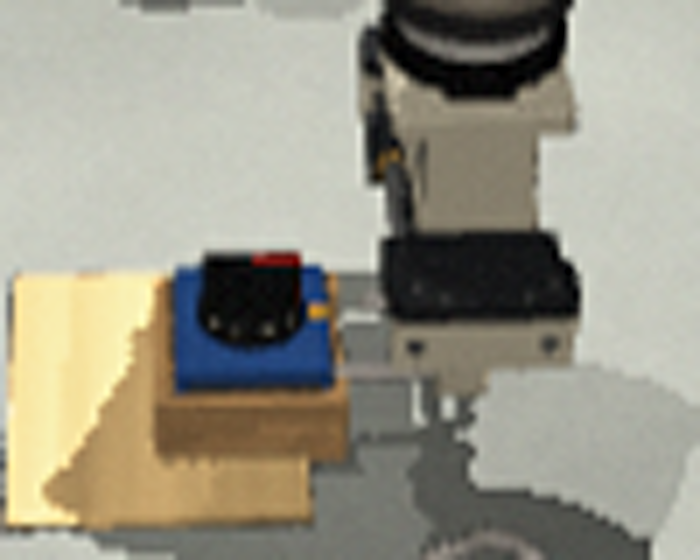

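The shackle is out about 22 mm, with the legs visible between the case (335,370) and the gripper. The case has moved forward by its play. One more tug will confirm the stop.

```bash
python3 -m handwheel '[[[-0.001,0,0,0,30],[-0.001,0,0,0,30],[-0.001,0,0,0,30],[0,0,0,0,30],[0,0,0,0,30],[0,0,0,0,30],[0,0,0,0,30],[0,0,0,0,30],[0,0,0,0,30],[0,0,0,0,30]]]'
python3 - <<'E'
from h import *
go(.5384,-.0103,-.011,.228)
print(readout.get_obs()["ft_torque"])
E
```

```text
time: 19.92
tool_pos: [0.5156, -0.0163, -0.0082]
ee_rot: [0.0, 0.993, 0.114, 0.006]
ft_force: [15.3, 3.8, -8.1]
finger_gap: 0.053
grip_force: 30.0
t 19.92 pos [ 0.5156 -0.0163 -0.0082] yaw 0.2287 shift tool mm [23.6 -0.7  3. ] turn 0.0007 F [15.3  3.8 -8.1] gap 0.053 grip 29.970763139426708
[ 0.65977034 -2.70706376 -0.1002516 ]
```

At the stop: 15 N and no further motion, so the shackle is fully open. I'll ease the pull and lift, swinging the grip over the cradle as the case tilts.

```bash
python3 -m handwheel '[[[0.001,0,0,0,30],[0.001,0,0,0,30],[0.001,0,0,0,30],[0,0,-0.003,0,30],[0,0,-0.003,0,30],[0,0,-0.003,0,30],[0,0,-0.003,0,30],[0,0,-0.003,0,30],[0,0,-0.003,0,30],[0,0,-0.002,0,30]]]'
python3 -m handwheel '[[[0.0005,0,-0.004,0,30],[0.001,0,-0.004,0,30],[0.001,0,-0.004,0,30],[0.001,0,-0.004,0,30],[0.001,0,-0.004,0,30],[0.0015,0,-0.004,0,30],[0.002,0,-0.004,0,30],[0.002,0,-0.004,0,30],[0.002,0,-0.004,0,30],[0.002,0,-0.004,0,30]]]'
python3 - <<'E'
from h import *
go(.5384,-.0103,-.011,.228)
b=vision.read_camera("side")
c=cv2.resize(b[145:245,220:340],None,fx=6,fy=6,interpolation=cv2.INTER_CUBIC)[...,::-1]
cv2.imwrite("pics/c7.png",c)
E
```

```text
time: 20.75
tool_pos: [0.5158, -0.0155, 0.0111]
ee_rot: [-0.0, 0.993, 0.114, 0.003]
ft_force: [10.7, 1.1, -8.8]
finger_gap: 0.0529
grip_force: 30.0
time: 21.58
tool_pos: [0.5266, -0.0128, 0.0513]
ee_rot: [-0.0, 0.993, 0.115, -0.0]
ft_force: [1.1, -0.5, -4.0]
finger_gap: 0.053
grip_force: 30.0
t 21.58 pos [ 0.5266 -0.0128  0.0513] yaw 0.2298 shift tool mm [12.1  0.2 62.3] turn 0.0018 F [ 1.1 -0.5 -4. ] gap 0.053 grip 29.99664343893528
```

View pics/c7.png

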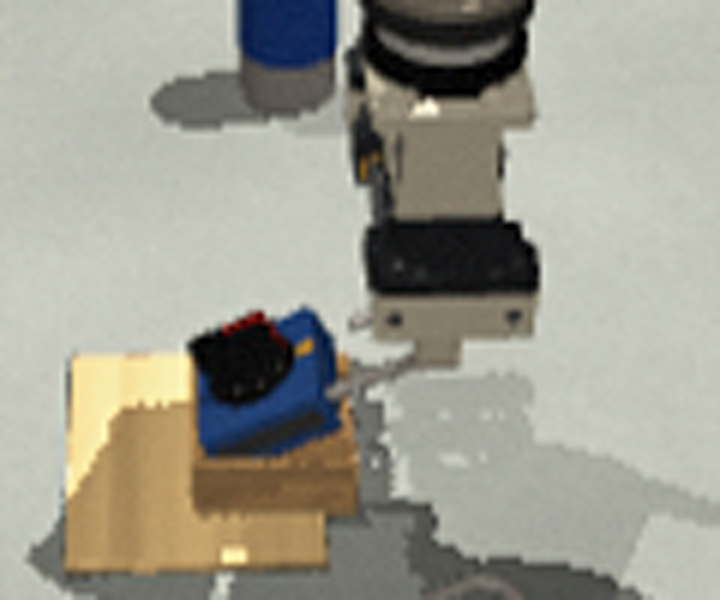

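It is tilting as planned: the case is pivoting in the cradle, the shackle is open and the grip holds. I'll continue the arc and lift.

```bash
python3 -m handwheel '[[[0.003,0,-0.006,0,30],[0.003,0,-0.006,0,30],[0.003,0,-0.006,0,30],[0.004,0,-0.006,0,30],[0.004,0,-0.006,0,30],[0.004,0,-0.006,0,30],[0.005,0,-0.006,0,30],[0.005,0,-0.006,0,30],[0.005,0,-0.006,0,30],[0.005,0,-0.006,0,30]]]'
python3 -m handwheel '[[[0.004,0,-0.006,0,30],[0.004,0,-0.006,0,30],[0.004,0,-0.006,0,30],[0.004,0,-0.006,0,30],[0.002,0,-0.006,0,30],[0.002,0,-0.006,0,30],[0,0,-0.008,0,30],[0,0,-0.008,0,30],[0,0,-0.008,0,30],[0,0,-0.008,0,30]]]'
python3 -m handwheel '[[[0,0,-0.01,0,30],[0,0,-0.01,0,30],[0,0,-0.01,0,30],[0,0,-0.01,0,30],[0,0,-0.01,0,30],[0,0,-0.01,0,30],[0,0,-0.01,0,30],[0,0,-0.01,0,30],[0,0,-0.01,0,30],[0,0,-0.01,0,30]]]'
python3 -m handwheel '[[[0,0,-0.005,0,30],[0,0,-0.003,0,30],[0,0,0,0,30],[0,0,0,0,30],[0,0,0,0,30],[0,0,0,0,30],[0,0,0,0,30],[0,0,0,0,30],[0,0,0,0,30],[0,0,0,0,30]]]'
python3 - <<'E'
from h import *
go(.5384,-.0103,-.011,.228)
b=vision.read_camera("side")
c=cv2.resize(b[85:245,200:360],None,fx=3.7,fy=3.7,interpolation=cv2.INTER_CUBIC)[...,::-1]
cv2.imwrite("pics/c8.png",c)
E
```

```text
time: 22.47
tool_pos: [0.5666, -0.0035, 0.1113]
ee_rot: [-0.0, 0.993, 0.115, -0.001]
ft_force: [-0.2, -0.7, -6.1]
finger_gap: 0.0523
grip_force: 30.0
time: 23.3
tool_pos: [0.5858, 0.0009, 0.18]
ee_rot: [0.0, 0.993, 0.115, 0.0]
ft_force: [0.0, -0.2, -6.1]
finger_gap: 0.0526
grip_force: 30.0
time: 24.13
tool_pos: [0.5859, 0.0009, 0.28]
ee_rot: [0.0, 0.993, 0.115, 0.0]
ft_force: [0.4, 0.2, -5.5]
finger_gap: 0.0528
grip_force: 30.0
time: 24.97
tool_pos: [0.5859, 0.0009, 0.2869]
ee_rot: [0.0, 0.993, 0.115, -0.0]
ft_force: [0.1, -0.2, -5.4]
finger_gap: 0.0526
grip_force: 30.0
t 24.97 pos [0.5859 0.0009 0.2869] yaw 0.2298 shift tool mm [-4.870e+01  1.000e-01  2.979e+02] turn 0.0018 F [ 0.1 -0.2 -5.4] gap 0.0526 grip 29.98999133706093
```

View pics/c8.png

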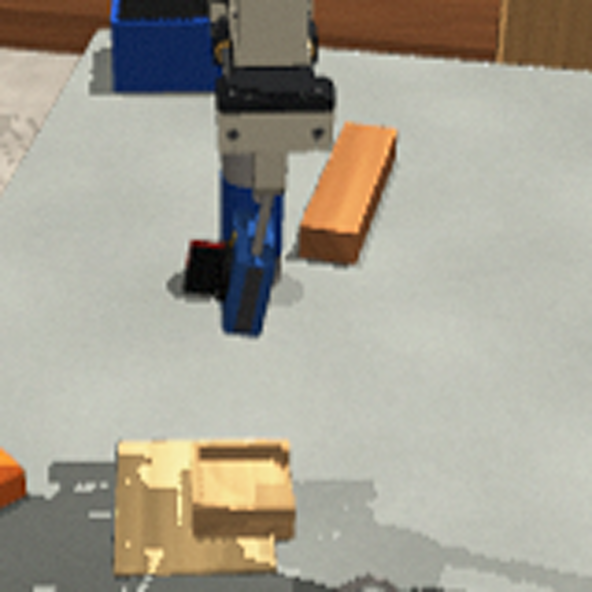

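The lock hangs from its open shackle at crop (245,270). Its lowest point is about 0.18 m above the bench, the cradle is empty and the load is a steady 5.4 N. Handing in.

```bash
python3 -c "
from h import *
print(workorder.job_done())"
```

```text
the job is handed in; nothing more can be done
None
```

The dial is set to the mark, the shackle was pulled fully open to its stop, and at hand-in the blue padlock was held up by its open shackle, about 18 cm clear of the bench; the result was not reported back.

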